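# Slide the covered meal tray home in a sleeping-car warming dock

## Task

Clear the water bottle out of the tray warmer's bay, standing it upright on the table, and lay the spectacle case, which is in the way, somewhere else on the table. Then slide the covered meal tray, flat on the table, straight in between the warmer's rails until it is fully home against the two bumpers and its front edge holds the hinged switch lever pressed in. Do not knock the bottle over, do not lift or tip the tray or let it bump into the bottles, the case or the phone, and leave the other two bottles and the phone where they are.

Things in the scene. Friction and masses are not known exactly. Their poses are not given: they have to be found in the camera images.
- tray: Covered meal tray, one rigid piece, 0.4 to 0.8 kg, 200 (its x) x 130 (its y) mm: grey lower part 24 mm high with upright sides, white fitted lid up to 42 mm, inset 7 mm. Too wide to grasp, no handle or rim; slides flat on the table when pushed on its sides (friction about 0.6). Same both ways round. Origin: centre of the underside, z up.
- dock: Tray warmer fixed on the table. Its x axis points the way the tray slides in, z up; origin at table level on the bay's middle line, between the faces of its two rubber bumpers (faces at x = 0, y = +-52 mm, 16 mm across, centred 14 mm up). Behind them, x = 16 to 91 mm, a grey housing 172 mm wide, 56 mm high (knob to 66 mm). The bay is open above, its floor flush with the table.
- dock_mouth (a point): Middle of the bay's mouth at table level, axes as the dock: dock x = -158 mm, y = 0. Rails, 24 mm high and 12 mm thick with inner faces 138 mm apart, run from the housing to dock x = -121 mm; from there lead-ins flare outward by 0.5 rad to the mouth, where they are about 176 mm apart inside and 196 mm outside.
- dock_home (a point): The point on the bay's floor 100 mm before the bumper faces: where the tray's origin is when the tray is fully home.
- switch_lever (a joint): Hinged roller lever of the tray-presence switch at the back of the bay, rad. 0 = at rest, roller sticking out about 17 mm in front of the bumper faces; grows as the roller is pressed back towards the housing; about 0.39 with the tray against the bumpers, hard stop 0.45. It counts as pressed above 0.28 (tray within about 5 mm of the bumpers). Light spring, under 1 N: the tray's friction on the table holds it.
- lever_roller (a point): Axis of the white roller (9 mm across, 10 to 22 mm above the table) at the end of the 45 mm lever, which turns about an upright pin at dock x = 10, y = 30 mm.
- bottle: Closed water bottle standing in the dock's bay. 155 mm high, body 58 mm across up to 102 mm, then a shoulder up to 128 mm, neck 25 mm across, cap 29 mm across from 137 mm to 155 mm; 0.3 kg. Origin: centre of the underside, z up.
- case: Shut hard spectacle case lying on the table between tray and dock: 150 (its x) x 54 (its y) x 37 mm, 0.13 kg. Origin: centre of the underside, z up.
- bottle_near: Bystander: another 155 mm water bottle (same make as the one in the bay) standing beside the dock, on the side nearer the robot base. Origin: centre of the underside.
- bottle_far: Bystander: smaller water bottle, 125 mm high, 52 mm across, standing beside the dock, on the side away from the robot base. Origin: centre of the underside.
- phone: Bystander: phone lying flat, 150 (its x) x 72 (its y) x 9 mm, beyond the tray. Origin: centre of the underside.

How it is judged:
On the way:
1. the bottle stands upright on the table, let go, out of the dock's bay ((x of bottle in the frame of dock below -0.16 m or x of bottle in the frame of dock above 0.09 m or y of bottle in the frame of dock below -0.1 m or y of bottle in the frame of dock above 0.1 m) and height (world z) of bottle below 0.006 m and angle between bottle's own z axis and vertical below 0.1 rad and contact force between bottle and the fingers below 0.1 N), for 0.2 s.
At the end, for the whole second after the job is handed in: Tray at rest, flat between the rails, within 8 mm of the home point and 0.07 rad of the dock's axis, holding the lever beyond 0.28 rad; bottle upright and spectacle case right way up, both at rest directly on the table, the case over 40 mm from where it lay (value of joint switch_lever above 0.28 rad and x of tray in the frame of dock_home between -0.008 and 0.008 m and y of tray in the frame of dock_home between -0.008 and 0.008 m and angle between the x axis of tray and the x axis of dock, either way round below 0.07 rad and height (world z) of tray below 0.005 m and angle between tray's own z axis and vertical below 0.04 rad and linear speed of each of tray, bottle, case below 0.01 m/s and angle between each of bottle, case's own z axis and vertical below 0.1 rad and height (world z) of each of bottle, case below 0.006 m and distance of case from where it was at the start of the episode above 0.04 m); the robot touches nothing.
It fails at once if the bottle from the bay is knocked over (angle between bottle's own z axis and vertical above 0.6 rad).
It fails at once if the tray is lifted or tipped (height (world z) of tray above 0.015 m or angle between tray's own z axis and vertical above 0.12 rad).
It fails at once if the tray bumps into a bottle, the case or the phone (contact force between tray and bottle above 2 N or contact force between tray and case above 2 N or contact force between tray and bottle_near above 2 N or contact force between tray and bottle_far above 2 N or contact force between tray and phone above 2 N).
It fails at once if a bystander bottle or the phone is moved by more than 20 mm or tipped (distance of any of bottle_near, bottle_far, phone from where it was at the start of the episode above 0.02 m or angle between any of bottle_near, bottle_far's own z axis and vertical above 0.4 rad).
It also fails if it takes over 72 s, if anything falls off the work surface, if the arm or the gripper's body presses on something with over 40 N, if the wrist force passes 120 N, or if a joint passes its speed limit or range.

## Robot

A 6-joint arm with a two-finger parallel gripper is mounted at the origin on the work surface. World frame = base frame: x ahead of the robot, y to its left, z up, the work surface at z = 0. Lengths are in m, angles in rad, forces in N, time in s.
With the tool pointing down it reaches from about 0.35 to 0.975 m from the base axis. Payload 4.9 kg.
Tool frame: the origin (TCP) lies midway between the tips of the shut fingers; the grasp point (between the pads) lies 19 mm behind it; z points along the fingers, y is the direction in which the jaws open and shut (so a half turn about z gives the same grasp; the last joint's range is limited). The gripper opens to 85 mm and grips with 20 to 120 N. Pads are 22 mm wide; open, the fingers measure 114 mm over their backs; the gripper's body (76 mm by 85 mm) begins 54 mm behind the grasp point. The pads swing forward as they close: fully open they stand 13 mm farther back than shut.
Start: joints at [1.138, 0.053, 1.613, -0, 1.476, -0.119], TCP at [0.193, 0.594, 0.231] pointing down, gripper open.
Joint ranges: [-3.01, 3.01], [-1.01, 2.22], [0.06, 2.58], [-1.02, 4.17], [0.09, 2.62], [-3.14, 3.14]. Speed limits (rad/s): [2.57, 2.57, 3.14, 3.14, 3.14, 3.14].

## Interface

Orientations are given as a rotation vector (axis times angle).
In Python, from station import ctrl gives the robot as it stands.
- The arm moves only by the tool jog_arm, never from a script. Its argument "steps" is a list of rows, each an object of numbers: "dx", "dy", "dz": the shift along the world's x, y, z in units of 60 mm (1.0 is 60 mm); "twist": the turn about the world's z in units of 10 degrees (1.0 is 10 degrees). A call has 1 to 5 rows; each row is the pose to reach, as a shift and turn from the pose measured when the call began; what a row does not reach only later rows make up. A row lasts 1/8 s, in which the tool goes at most 62.5 mm and 10.7 degrees, less where a joint would pass 70% of its speed; a pose out of reach is approached as far as the arm can. A call with a gripper value outside its range is refused whole. "gripper" is the closure in counts, from 0 (fully open) to 255 (shut), set as the call begins (left out, the last holds). The fingers move at their own pace and stop on an object; "newtons" is the grip in N (left out, the last holds). Time passes only in rows, so rows that repeat a pose let the fingers close. It gives the time, the measured TCP pose, the force and the opening at its end, in the units of the state.
- ctrl.get_obs(): the state, without advancing time (a new reading comes with each control period).
- ctrl.get_image(name): name is "side" or "top"; returns a dict with "frame" (480x640x3 uint8, red, green, blue), "range_z" (480x640 float32, m along the optical axis (not along the pixel's ray), 0 where there is no reading), "fx", "fy", "cx", "cy" (pixels), "extrinsics" (4x4, takes a point from camera to world coordinates). Camera axes: x right, y down, z forward; pixel columns grow to the right and rows downward; lengths in m; the calibration is good to about 2 mm. A picture is of the moment at which its call begins.
- ctrl.finish_job(): hands the job in, once; it reports no verdict.
The state is a dict: "t": time; "q": joint angles; "dq": joint speeds; "effort": joint torques, N m; "tool_pos": TCP position; "tool_rot": TCP orientation; "contact_force": force on the tool from outside, world axes, zero at the start; "wrist_torque": the same for the moment, N m; "opening": finger opening in m.
Only numpy, scipy, OpenCV 4.12 (cv2) and the standard library are available. Lean on these libraries where they do the work, as an engineer would, in place of code of your own. Each camera call takes 0.05 s, during which the arm holds its last target.

## Working session

There is one attempt and no reset: what is moved stays moved. The work goes in short steps, Python scripts to look and compute and a tool call to move; the robot and the scene stay as the last step left them, time stands still between calls to the robot, and variables do not carry over. Pictures are saved under pics/ and viewed, and the job is handed in when it is done.

Besides the shell and the picture viewer there is one more tool, called after "Request:" by a JSON object that holds its "fn" and its "kwargs". jog_arm: Moves the arm, as the interface text tells. Its arguments: {"type":"object","properties":{"steps":{"type":"array"},"gripper":{"type":"number"},"newtons":{"type":"number"}},"required":["steps"]}

```bash
mkdir -p pics; ls; cat > h.py <<'E'
import numpy as np, cv2
from station import ctrl
def grab(tag):
    out={}
    for n in ("side","top"):
        im=ctrl.get_image(n); out[n]=im
        cv2.imwrite(f"pics/{n}_{tag}.png",cv2.cvtColor(im["frame"],cv2.COLOR_RGB2BGR))
        np.savez(f"pics/{n}_{tag}.npz",**im)
    return out
def load(n,tag):
    return dict(np.load(f"pics/{n}_{tag}.npz"))
def cloud(im):
    z=im["range_z"]; v,u=np.mgrid[:480,:640]
    P=np.stack([(u-im["cx"])/im["fx"]*z,(v-im["cy"])/im["fy"]*z,z],-1)
    E=im["extrinsics"]; W=P@E[:3,:3].T+E[:3,3]; W[z==0]=np.nan
    return W
def ray(im,u,v,h):
    E=im["extrinsics"]; d=E[:3,:3]@np.array([(u-im["cx"])/im["fx"],(v-im["cy"])/im["fy"],1.0]); o=E[:3,3]
    return o+d*(h-o[2])/d[2]
E
python3 - <<'E'
from h import *
o=grab("a")
for n in o: print(n,o[n]["fx"],o[n]["extrinsics"].round(3).tolist())
print(ctrl.get_obs())
E
```

```text
pics
side 455.96836180666014 [[0.712, -0.534, 0.456, 0.187], [-0.702, -0.531, 0.475, -0.356], [-0.011, -0.658, -0.753, 0.669], [0.0, 0.0, 0.0, 1.0]]
top 486.7778256690758 [[-0.024, -0.98, 0.197, 0.366], [-1.0, 0.025, 0.004, 0.048], [-0.009, -0.197, -0.98, 0.951], [0.0, 0.0, 0.0, 1.0]]
{'t': 0.1, 'q': array([ 1.13800648e+00,  5.33238700e-02,  1.61414793e+00, -1.26720065e-06,
        1.47603426e+00, -1.18997162e-01]), 'dq': array([ 0.00172629, -0.00388973, -0.00431341, -0.00214593, -0.00140499,
       -0.00060949]), 'effort': array([ 5.43655260e-04, -3.94905353e+01, -3.71363175e+01, -1.48791046e-04,
        3.89001114e-03, -1.04027831e-05]), 'tool_pos': array([0.19267544, 0.59396103, 0.23017073]), 'tool_rot': array([-4.90802980e-01, -3.10248955e+00,  2.89196847e-03]), 'contact_force': array([ 0.47108898,  1.18544845, -1.06946531]), 'wrist_torque': array([-0.03226052,  0.0507402 , -0.03782444]), 'opening': 0.08515042559517527}
```

View pics/top_a.png

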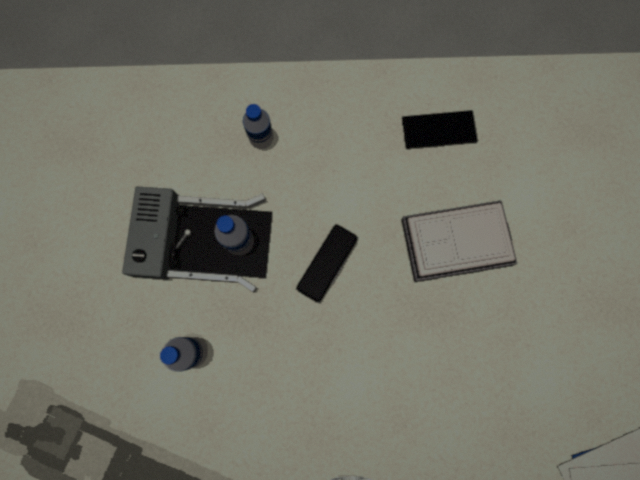

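View pics/side_a.png

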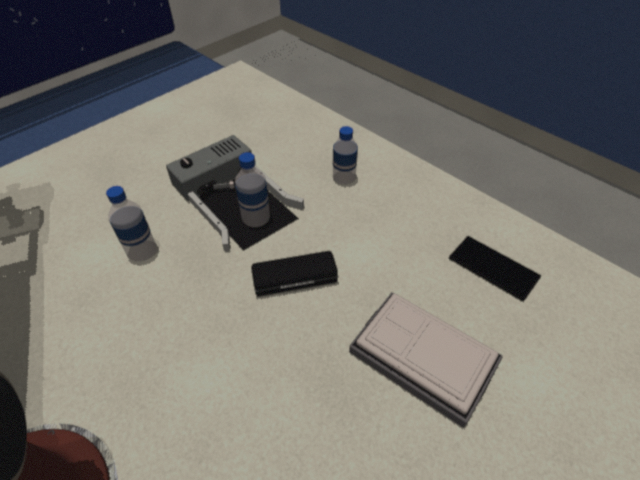

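The top view shows the dock at left (housing about 150,232), the bay bottle's cap at (226,224), and the case at (327,263). The tray is at (460,242), the phone at (440,129), and the bystander caps at (170,355) and (253,111). Next I'll measure these.

```bash
cat >> h.py <<'E'
def rect(pts):
    c,(w,h),a=cv2.minAreaRect((np.asarray(pts)[:,:2]*1000).astype(np.float32))
    b=cv2.boxPoints((c,(w,h),a))
    e=b[1]-b[0]; f=b[2]-b[1]
    l=e if np.linalg.norm(e)>np.linalg.norm(f) else f
    return np.round(c,1),np.round(sorted([w,h]),1),round(float(np.degrees(np.arctan2(l[1],l[0]))%180),2)
def blobs(im,mask,amin=60):
    n,l,s,c=cv2.connectedComponentsWithStats(mask.astype(np.uint8))
    return [(l==i) for i in range(1,n) if s[i,4]>amin]
E
python3 - <<'E'
from h import *
for n in("top","side"):
    im=load(n,"a");W=cloud(im);hsv=cv2.cvtColor(im["frame"],cv2.COLOR_RGB2HSV)
    print(n,"table z med",np.nanmedian(W[300:400,350:400,2]))
    # caps
    m=(hsv[...,0]>105)&(hsv[...,0]<125)&(hsv[...,1]>170)&(hsv[...,2]>90)
    for b in blobs(im,m,40):
        v,u=np.nonzero(b);z=W[b]; print(" blue",u.mean().round(1),v.mean().round(1),len(u),"hi pts",np.nanmedian(z,0).round(4),np.nanmax(z[:,2]).round(3), ray(im,u.mean(),v.mean(),.146).round(4))
    m=(W[...,2]>0.018)&(W[...,2]<0.3)&(W[...,0]>0.2)
    for b in blobs(im,m,100):
        P=W[b]; v,u=np.nonzero(b); print(" blob px",u.mean().round(),v.mean().round(),len(u),"z",np.percentile(P[:,2],[50,95]).round(4),rect(P))
        zt=np.percentile(P[:,2],90); T=P[P[:,2]>zt-.006]; print("     top layer",zt.round(4),rect(T))
    m=(hsv[...,2]<40)&(W[...,2]<0.02)&(W[...,0]>0.25)
    for b in blobs(im,m,300):
        v,u=np.nonzero(b); print(" dark",u.mean().round(),v.mean().round(),rect(W[b]),np.median(W[b][:,2]).round(4))
E
```

```text
top table z med -0.0007454936856801653
 blue 252.9 110.6 129 hi pts [0.7736 0.1596 0.1247] 0.128 [0.7629 0.1567 0.146 ]
 blue 224.6 223.4 186 hi pts [0.5558 0.2025 0.1546] 0.16 [0.5575 0.2046 0.146 ]
 blue 168.6 354.9 206 hi pts [0.342  0.2896 0.1545] 0.159 [0.3419 0.2924 0.146 ]
 blob px 257.0 125.0 943 z [0.0887 0.1255] (array([769.8, 158. ]), array([45.6, 52.9]), 107.85)
     top layer 0.1244 (array([773.3, 158.9]), array([27.4, 28. ]), 65.15)
 blob px 165.0 235.0 5368 z [0.0544 0.0586] (array([561.1, 283.2]), array([192.5, 247.8]), 84.14)
     top layer 0.0575 (array([569.7, 367.9]), array([ 75.9, 171.7]), 174.62)
 blob px 459.0 240.0 6763 z [0.0394 0.0432] (array([ 542.9, -228.5]), array([130.3, 202.8]), 98.1)
     top layer 0.0425 (array([ 542.4, -226.7]), array([112.6, 182.7]), 98.2)
 blob px 234.0 234.0 1105 z [0.1105 0.1553] (array([553.1, 200.9]), array([53.4, 58. ]), 131.32)
     top layer 0.1545 (array([555.2, 202.1]), array([27.2, 27.3]), 44.2)
 blob px 327.0 263.0 2225 z [0.0363 0.0392] (array([503.8,  29.6]), array([ 56.7, 150. ]), 147.59)
     top layer 0.0386 (array(
[... 1310 characters left out ...]
 array([28. , 29.8]), 27.09)
 blob px 294.0 271.0 2420 z [0.0359 0.0381] (array([504.6,  25.7]), array([ 56.5, 150.2]), 147.93)
     top layer 0.0377 (array([504.9,  26.4]), array([ 54.9, 148.3]), 147.93)
 blob px 428.0 356.0 9980 z [0.04   0.0428] (array([ 542.8, -230.3]), array([130. , 201.3]), 98.02)
     top layer 0.0423 (array([ 542.8, -230.9]), array([113.1, 181.9]), 98.2)
 dark 75.0 38.0 (array([ 775.7, 1466.2]), array([ 33.1, 731.5]), 0.01) -0.096
 dark 244.0 215.0 (array([559.4, 236.6]), array([131.6, 189.1]), 83.51) -0.0004
 dark 495.0 268.0 (array([ 780.2, -214.3]), array([ 71.2, 145.5]), 93.74) 0.0087
 dark 296.0 286.0 (array([491.3,   6. ]), array([  6.2, 143.5]), 146.89) 0.0125
```

Request:
{"fn": "jog_arm", "kwargs": {"steps": [{"dx": 0.8, "dy": -0.85}, {"dx": 1.6, "dy": -1.7}, {"dx": 2.4, "dy": -2.55}, {"dx": 3.1, "dy": -3.35}, {"dx": 3.8, "dy": -4.1}], "gripper": 0, "newtons": 40}}

```text
validation failed for argument at $.st...
```

Request:
{"fn": "jog_arm", "kwargs": {"steps": [{"dx": 0.8, "dy": -0.85, "dz": 0, "twist": 0}, {"dx": 1.6, "dy": -1.7, "dz": 0, "twist": 0}, {"dx": 2.4, "dy": -2.55, "dz": 0, "twist": 0}, {"dx": 3.1, "dy": -3.35, "dz": 0, "twist": 0}, {"dx": 3.8, "dy": -4.1, "dz": 0, "twist": 0}], "gripper": 0, "newtons": 40}}

```text
t: 0.72
tool_pos: [0.4058, 0.3632, 0.2298]
tool_rot: [-0.49, -3.102, 0.003]
contact_force: [-0.1, 1.1, -0.2]
opening: 0.0854
```

Request:
{"fn": "jog_arm", "kwargs": {"steps": [{"dx": 0.8, "dy": -0.86, "dz": 0, "twist": 0}, {"dx": 1.6, "dy": -1.72, "dz": 0, "twist": 0}, {"dx": 2.5, "dy": -2.69, "dz": 0, "twist": 0}, {"dx": 2.5, "dy": -2.69, "dz": 0, "twist": 0}, {"dx": 2.5, "dy": -2.69, "dz": 0, "twist": 0}]}}

```text
t: 1.35
tool_pos: [0.5567, 0.1998, 0.2289]
tool_rot: [-0.496, -3.1, 0.004]
contact_force: [-0.1, 0.6, 0.7]
opening: 0.0856
```

Request:
{"fn": "jog_arm", "kwargs": {"steps": [{"dx": 0, "dy": 0.04, "dz": -0.5, "twist": 0}, {"dx": 0, "dy": 0.04, "dz": -1.0, "twist": 0}, {"dx": 0, "dy": 0.04, "dz": -1.4, "twist": 0}, {"dx": 0, "dy": 0.04, "dz": -1.68, "twist": 0}, {"dx": 0, "dy": 0.04, "dz": -1.68, "twist": 0}]}}

```text
t: 1.98
tool_pos: [0.5552, 0.2026, 0.1265]
tool_rot: [-0.494, -3.097, 0.006]
contact_force: [-0.0, 0.4, 0.4]
opening: 0.0848
```

Request:
{"fn": "jog_arm", "kwargs": {"steps": [{"dx": 0, "dy": 0, "dz": 0, "twist": 0}, {"dx": 0, "dy": 0, "dz": 0, "twist": 0}, {"dx": 0, "dy": 0, "dz": 0, "twist": 0}, {"dx": 0, "dy": 0, "dz": 0, "twist": 0}, {"dx": 0, "dy": 0, "dz": 0, "twist": 0}], "gripper": 200, "newtons": 40}}

```text
t: 2.6
tool_pos: [0.5558, 0.2026, 0.1275]
tool_rot: [-0.495, -3.099, 0.005]
contact_force: [-0.9, 0.1, 4.3]
opening: 0.0277
```

```bash
python3 -c "
from h import *
grab('b')"
```

```text
(no output)
```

View pics/side_b.png

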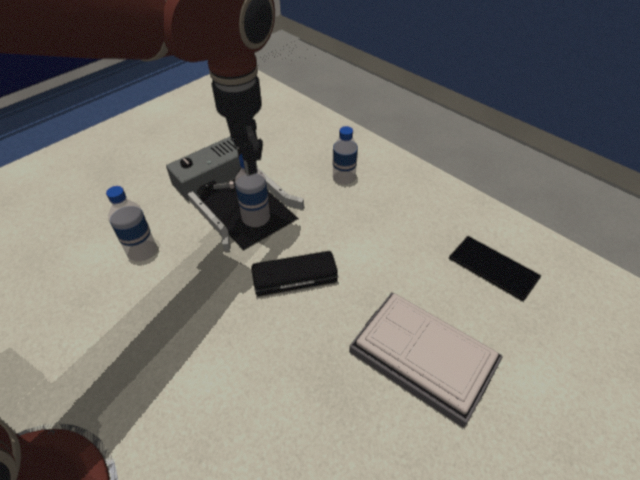

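The fingers are shut on the cap at 27.7 mm opening and the bottle is still upright in the bay at about (252,200). Now I'll lift it and carry it to about (0.74, 0.02).

Request:
{"fn": "jog_arm", "kwargs": {"steps": [{"dx": 0, "dy": 0, "dz": 0.3, "twist": 0}, {"dx": 0, "dy": 0, "dz": 0.6, "twist": 0}, {"dx": 0, "dy": 0, "dz": 0.9, "twist": 0}, {"dx": 0, "dy": 0, "dz": 1.1, "twist": 0}, {"dx": 0, "dy": 0, "dz": 1.1, "twist": 0}]}}

```text
t: 3.32
tool_pos: [0.5566, 0.2028, 0.1953]
tool_rot: [-0.495, -3.101, 0.003]
contact_force: [-0.3, -0.6, -2.7]
opening: 0.0275
```

Request:
{"fn": "jog_arm", "kwargs": {"steps": [{"dx": 0.4, "dy": -0.4, "dz": 0, "twist": 0}, {"dx": 0.9, "dy": -0.9, "dz": 0, "twist": 0}, {"dx": 1.4, "dy": -1.4, "dz": 0, "twist": 0}, {"dx": 1.9, "dy": -1.9, "dz": 0, "twist": 0}, {"dx": 2.3, "dy": -2.3, "dz": 0, "twist": 0}]}}

```text
t: 3.95
tool_pos: [0.6951, 0.0635, 0.1938]
tool_rot: [-0.496, -3.099, 0.004]
contact_force: [-0.3, 1.1, -1.9]
opening: 0.0276
```

Request:
{"fn": "jog_arm", "kwargs": {"steps": [{"dx": 0.3, "dy": -0.3, "dz": 0, "twist": 0}, {"dx": 0.6, "dy": -0.6, "dz": 0, "twist": 0}, {"dx": 0.7, "dy": -0.7, "dz": 0, "twist": 0}, {"dx": 0.7, "dy": -0.7, "dz": 0, "twist": 0}, {"dx": 0.7, "dy": -0.7, "dz": 0, "twist": 0}]}}

```text
t: 4.58
tool_pos: [0.7365, 0.0223, 0.1936]
tool_rot: [-0.494, -3.099, 0.003]
contact_force: [0.1, 0.7, -2.5]
opening: 0.028
```

```bash
python3 - <<'E'
from h import *
o=grab('c')
im=o["side"];W=cloud(im);m=(W[...,0]>.66)&(W[...,0]<.85)&(abs(W[...,1]-.02)<.08)&(W[...,2]>.012)&(W[...,2]<.3)
P=W[m]
for z in np.arange(.01,.25,.015):
    s=P[(P[:,2]>=z)&(P[:,2]<z+.015)]
    if len(s): print(round(z,3),len(s),s.mean(0).round(3),(s.max(0)-s.min(0)).round(3))
print("min z",P[:,2].min())
E
```

```text
0.055 33 [0.718 0.008 0.068] [0.031 0.046 0.005]
0.07 176 [0.719 0.008 0.077] [0.042 0.054 0.015]
0.085 182 [0.719 0.007 0.093] [0.043 0.047 0.015]
0.1 187 [0.719 0.007 0.107] [0.042 0.053 0.015]
0.115 194 [0.718 0.007 0.123] [0.043 0.048 0.015]
0.13 216 [0.719 0.007 0.137] [0.045 0.052 0.015]
0.145 226 [0.719 0.007 0.153] [0.047 0.051 0.015]
0.16 303 [0.722 0.009 0.168] [0.051 0.055 0.015]
0.175 280 [0.726 0.013 0.182] [0.042 0.044 0.015]
0.19 127 [0.727 0.016 0.198] [0.02  0.05  0.015]
0.205 222 [0.728 0.014 0.213] [0.032 0.057 0.015]
0.22 207 [0.734 0.022 0.225] [0.035 0.057 0.015]
0.235 291 [0.73  0.017 0.243] [0.041 0.099 0.015]
min z 0.06525535373867886
```

View pics/side_c.png

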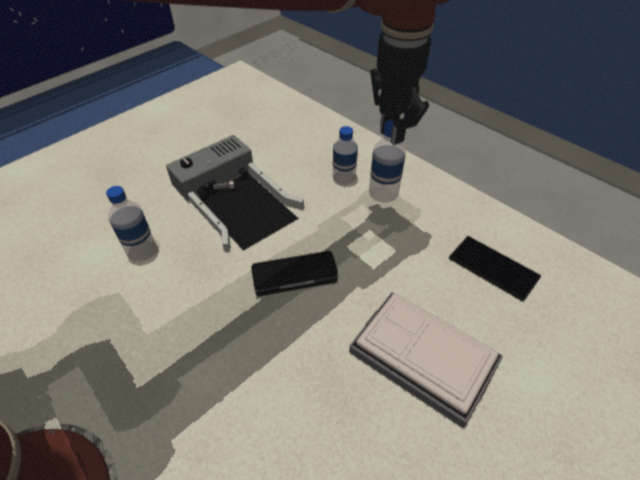

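The bottle hangs vertical at (385,170), with its underside about 66 mm up. I'll lower it slowly.

Request:
{"fn": "jog_arm", "kwargs": {"steps": [{"dx": 0, "dy": 0, "dz": -0.4, "twist": 0}, {"dx": 0, "dy": 0, "dz": -0.75, "twist": 0}, {"dx": 0, "dy": 0, "dz": -0.95, "twist": 0}, {"dx": 0, "dy": 0, "dz": -1.04, "twist": 0}, {"dx": 0, "dy": 0, "dz": -1.04, "twist": 0}]}}

```text
t: 5.3
tool_pos: [0.7365, 0.0223, 0.131]
tool_rot: [-0.494, -3.099, 0.004]
contact_force: [0.2, -0.3, -2.3]
opening: 0.0278
```

Request:
{"fn": "jog_arm", "kwargs": {"steps": [{"dx": 0, "dy": 0, "dz": -0.03, "twist": 0}, {"dx": 0, "dy": 0, "dz": -0.05, "twist": 0}, {"dx": 0, "dy": 0, "dz": -0.05, "twist": 0}]}}

```text
t: 5.68
tool_pos: [0.7367, 0.0223, 0.1284]
tool_rot: [-0.494, -3.099, 0.004]
contact_force: [0.3, 0.4, -2.3]
opening: 0.0277
```

Request:
{"fn": "jog_arm", "kwargs": {"steps": [{"dx": 0, "dy": 0, "dz": -0.015, "twist": 0}, {"dx": 0, "dy": 0, "dz": -0.025, "twist": 0}, {"dx": 0, "dy": 0, "dz": -0.025, "twist": 0}]}}

```text
t: 6.05
tool_pos: [0.737, 0.0222, 0.1276]
tool_rot: [-0.494, -3.1, 0.004]
contact_force: [-0.9, 0.1, 0.8]
opening: 0.0271
```

Request:
{"fn": "jog_arm", "kwargs": {"steps": [{"dx": 0, "dy": 0, "dz": 0, "twist": 0}, {"dx": 0, "dy": 0, "dz": 0, "twist": 0}, {"dx": 0, "dy": 0, "dz": 0, "twist": 0}, {"dx": 0, "dy": 0, "dz": 0, "twist": 0}, {"dx": 0, "dy": 0, "dz": 0, "twist": 0}], "gripper": 0}}

```text
t: 6.68
tool_pos: [0.737, 0.0222, 0.1276]
tool_rot: [-0.495, -3.1, 0.004]
contact_force: [0.1, -0.1, 0.3]
opening: 0.0854
```

Request:
{"fn": "jog_arm", "kwargs": {"steps": [{"dx": 0, "dy": 0, "dz": 0.4, "twist": 0}, {"dx": 0, "dy": 0, "dz": 0.9, "twist": 0}, {"dx": 0, "dy": 0, "dz": 1.4, "twist": 0}, {"dx": 0, "dy": 0, "dz": 1.5, "twist": 0}, {"dx": 0, "dy": 0, "dz": 1.5, "twist": 0}]}}

```text
t: 7.3
tool_pos: [0.7372, 0.0222, 0.2185]
tool_rot: [-0.495, -3.102, 0.003]
contact_force: [-0.0, 0.2, -0.2]
opening: 0.0857
```

Request:
{"fn": "jog_arm", "kwargs": {"steps": [{"dx": -0.9, "dy": 0, "dz": 0, "twist": -0.3}, {"dx": -1.8, "dy": 0, "dz": 0, "twist": -0.7}, {"dx": -2.7, "dy": 0, "dz": 0, "twist": -1.1}, {"dx": -3.6, "dy": 0.1, "dz": 0, "twist": -1.43}, {"dx": -3.88, "dy": 0.1, "dz": 0, "twist": -1.43}]}}

```text
t: 7.92
tool_pos: [0.5008, 0.0287, 0.2159]
tool_rot: [-0.876, -3.012, 0.004]
contact_force: [0.1, 0.7, 0.2]
opening: 0.0852
```

Request:
{"fn": "jog_arm", "kwargs": {"steps": [{"dx": 0, "dy": 0, "dz": 0, "twist": 0}]}}

```text
t: 8.05
tool_pos: [0.4994, 0.0289, 0.2145]
tool_rot: [-0.875, -3.01, 0.005]
contact_force: [0.6, 0.1, 0.0]
opening: 0.0854
```

```bash
python3 - <<'E'
from h import *
o=grab('d')
im=o["side"];W=cloud(im);m=(W[...,0]>.66)&(W[...,0]<.85)&(abs(W[...,1]-.02)<.08)&(W[...,2]>.006)&(W[...,2]<.3)
P=W[m]
for z in np.arange(.006,.16,.02):
    s=P[(P[:,2]>=z)&(P[:,2]<z+.02)]
    if len(s): print(round(z,3),len(s),s.mean(0).round(3))
from scipy.spatial.transform import Rotation as R
s=ctrl.get_obs();Rm=R.from_rotvec(s["tool_rot"]).as_matrix();print(s["tool_pos"],np.degrees(np.arctan2(Rm[1,1],Rm[0,1])),Rm[:,2])
m=(W[...,2]>0.03)&(W[...,2]<0.045)&(W[...,0]<.6)&(W[...,0]>.42)&(abs(W[...,1]-.03)<.1)
print(rect(W[m]))
E
```

```text
0.006 199 [0.72  0.007 0.016]
0.026 201 [0.72  0.007 0.036]
0.046 226 [0.719 0.007 0.056]
0.066 239 [0.719 0.007 0.076]
0.086 304 [0.721 0.008 0.097]
0.106 349 [0.727 0.012 0.115]
0.126 125 [0.73  0.015 0.136]
0.146 176 [0.735 0.017 0.153]
[0.50043791 0.02874844 0.21462526] 57.57889680793453 [-7.80754325e-03 -9.98625648e-04 -9.99969022e-01]
(array([505.2,  26.8]), array([ 55.5, 149.5]), 147.99)
```

View pics/side_d.png

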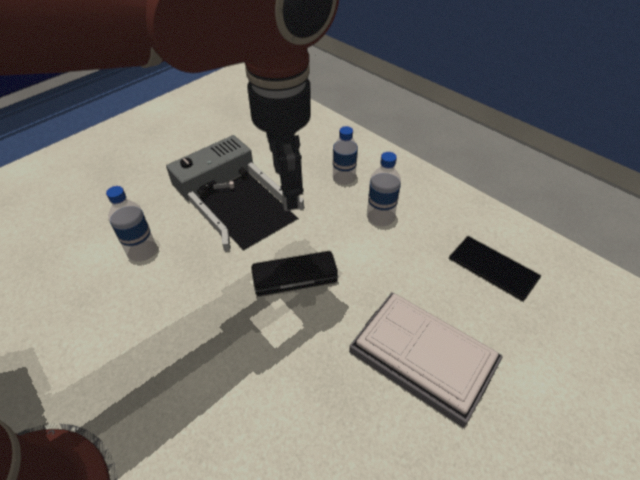

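The bottle stands upright at about (0.737, 0.022), pixel (384,190). Next I'll grasp the case.

Request:
{"fn": "jog_arm", "kwargs": {"steps": [{"dx": 0.07, "dy": 0, "dz": -0.8, "twist": 0}, {"dx": 0.07, "dy": 0, "dz": -1.6, "twist": 0}, {"dx": 0.07, "dy": 0, "dz": -2.4, "twist": 0}, {"dx": 0.07, "dy": 0, "dz": -2.9, "twist": 0}, {"dx": 0.07, "dy": 0, "dz": -2.9, "twist": 0}]}}

```text
t: 8.78
tool_pos: [0.5025, 0.0289, 0.0372]
tool_rot: [-0.873, -3.003, 0.007]
contact_force: [0.3, 0.6, 0.3]
opening: 0.0852
```

```bash
python3 - <<'E'
from h import *
grab('e');print(ctrl.get_obs()["tool_pos"])
E
```

```text
[0.50564938 0.02864743 0.04114647]
```

View pics/side_e.png

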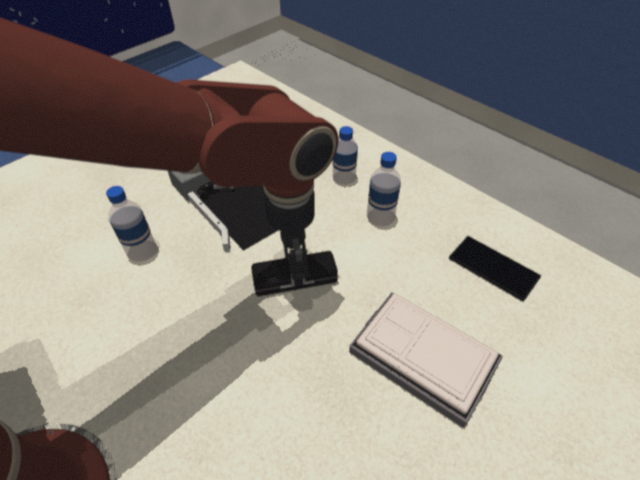

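The fingers straddle the middle of the case at (295,270). I'll go down the rest of the way and close.

Request:
{"fn": "jog_arm", "kwargs": {"steps": [{"dx": 0, "dy": 0, "dz": -0.3, "twist": 0}, {"dx": 0, "dy": 0, "dz": -0.6, "twist": 0}, {"dx": 0, "dy": 0, "dz": -0.6, "twist": 0}]}}

```text
t: 9.25
tool_pos: [0.5038, 0.0288, 0.003]
tool_rot: [-0.874, -3.006, 0.006]
contact_force: [0.0, 0.3, 1.1]
opening: 0.085
```

Request:
{"fn": "jog_arm", "kwargs": {"steps": [{"dx": 0, "dy": 0, "dz": 0, "twist": 0}, {"dx": 0, "dy": 0, "dz": 0, "twist": 0}, {"dx": 0, "dy": 0, "dz": 0, "twist": 0}, {"dx": 0, "dy": 0, "dz": 0, "twist": 0}, {"dx": 0, "dy": 0, "dz": 0, "twist": 0}], "gripper": 200, "newtons": 40}}

```text
t: 9.88
tool_pos: [0.5042, 0.0288, 0.0035]
tool_rot: [-0.874, -3.007, 0.006]
contact_force: [-0.4, 0.2, 1.9]
opening: 0.0538
```

Request:
{"fn": "jog_arm", "kwargs": {"steps": [{"dx": 0, "dy": 0, "dz": 0.3, "twist": 0}, {"dx": 0, "dy": 0, "dz": 0.6, "twist": 0}, {"dx": 0, "dy": 0, "dz": 0.8, "twist": 0}, {"dx": 0, "dy": 0, "dz": 0.8, "twist": 0}]}}

```text
t: 10.38
tool_pos: [0.5055, 0.0287, 0.0534]
tool_rot: [-0.875, -3.01, 0.005]
contact_force: [-0.2, -0.7, -1.4]
opening: 0.0531
```

Request:
{"fn": "jog_arm", "kwargs": {"steps": [{"dx": -0.4, "dy": -0.15, "dz": 0, "twist": -0.9}, {"dx": -0.8, "dy": -0.3, "dz": 0, "twist": -1.8}, {"dx": -1.2, "dy": -0.45, "dz": 0, "twist": -2.7}, {"dx": -1.6, "dy": -0.6, "dz": 0, "twist": -3.6}, {"dx": -1.93, "dy": -0.8, "dz": 0, "twist": -4.5}]}}

```text
t: 11.0
tool_pos: [0.3882, -0.0193, 0.0526]
tool_rot: [-1.965, -2.44, 0.001]
contact_force: [-0.0, -0.7, -0.0]
opening: 0.0534
```

Request:
{"fn": "jog_arm", "kwargs": {"steps": [{"dx": 0, "dy": 0, "dz": 0, "twist": -0.8}, {"dx": 0, "dy": 0, "dz": 0, "twist": -1.3}, {"dx": 0, "dy": 0, "dz": 0, "twist": -1.3}]}}

```text
t: 11.38
tool_pos: [0.3877, -0.0193, 0.0522]
tool_rot: [-2.227, -2.202, 0.0]
contact_force: [0.4, 0.4, -0.5]
opening: 0.0532
```

Request:
{"fn": "jog_arm", "kwargs": {"steps": [{"dx": 0, "dy": 0, "dz": -0.3, "twist": 0}, {"dx": 0, "dy": 0, "dz": -0.6, "twist": 0}, {"dx": 0, "dy": 0, "dz": -0.76, "twist": 0}, {"dx": 0, "dy": 0, "dz": -0.76, "twist": 0}]}}

```text
t: 11.88
tool_pos: [0.387, -0.0191, 0.0058]
tool_rot: [-2.225, -2.202, 0.002]
contact_force: [-0.7, -0.6, -1.7]
opening: 0.0536
```

Request:
{"fn": "jog_arm", "kwargs": {"steps": [{"dx": 0, "dy": 0, "dz": -0.02, "twist": 0}, {"dx": 0, "dy": 0, "dz": -0.035, "twist": 0}, {"dx": 0, "dy": 0, "dz": -0.035, "twist": 0}]}}

```text
t: 12.25
tool_pos: [0.3872, -0.0191, 0.004]
tool_rot: [-2.226, -2.202, 0.002]
contact_force: [0.4, 0.2, -1.4]
opening: 0.0533
```

```bash
python3 - <<'E'
from h import *
print(ctrl.get_obs()["tool_pos"],ctrl.get_obs()["contact_force"])
o=grab('f')
E
```

```text
[ 0.38723243 -0.0191216   0.00403844] [ 0.42044694  0.23679465 -1.37759886]
```

View pics/side_f.png

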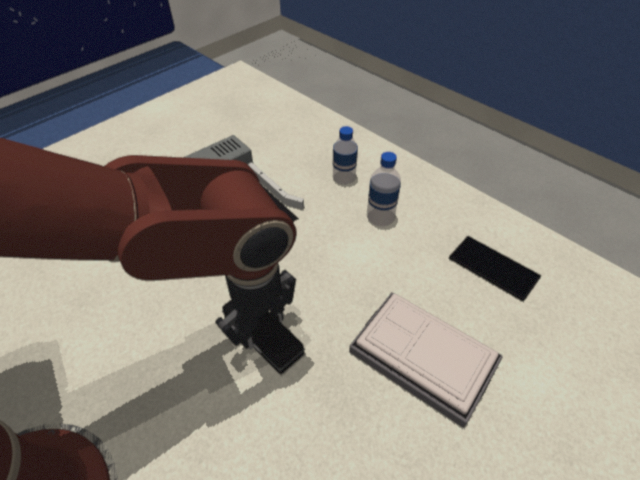

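The case is at (275,335), almost on the table. I'll set it down, release it and rise.

Request:
{"fn": "jog_arm", "kwargs": {"steps": [{"dx": 0, "dy": 0, "dz": -0.012, "twist": 0}, {"dx": 0, "dy": 0, "dz": -0.012, "twist": 0}]}}

```text
t: 12.6
tool_pos: [0.3873, -0.0192, 0.0035]
tool_rot: [-2.225, -2.202, 0.002]
contact_force: [-1.1, 0.1, 1.2]
opening: 0.0535
```

Request:
{"fn": "jog_arm", "kwargs": {"steps": [{"dx": 0, "dy": 0, "dz": 0, "twist": 0}, {"dx": 0, "dy": 0, "dz": 0, "twist": 0}, {"dx": 0, "dy": 0, "dz": 0, "twist": 0}, {"dx": 0, "dy": 0, "dz": 0, "twist": 0}], "gripper": 0}}

```text
t: 13.1
tool_pos: [0.3873, -0.0192, 0.0035]
tool_rot: [-2.226, -2.202, 0.002]
contact_force: [0.4, -0.5, -0.3]
opening: 0.0853
```

Request:
{"fn": "jog_arm", "kwargs": {"steps": [{"dx": 0, "dy": 0, "dz": 0.5, "twist": 0}, {"dx": 0, "dy": 0, "dz": 1.2, "twist": 0}, {"dx": 0, "dy": 0, "dz": 2.0, "twist": 0}, {"dx": 0, "dy": 0, "dz": 2.8, "twist": 0}, {"dx": 0, "dy": 0, "dz": 2.8, "twist": 0}]}}

```text
t: 13.72
tool_pos: [0.3901, -0.0198, 0.1765]
tool_rot: [-2.231, -2.208, -0.006]
contact_force: [-0.3, -0.1, -0.4]
opening: 0.0852
```

Request:
{"fn": "jog_arm", "kwargs": {"steps": [{"dx": 0.3, "dy": -0.8, "dz": 0, "twist": 0.2}, {"dx": 0.7, "dy": -1.6, "dz": 0, "twist": 0.4}, {"dx": 1.1, "dy": -2.4, "dz": 0, "twist": 0.6}, {"dx": 1.5, "dy": -3.2, "dz": 0, "twist": 0.87}, {"dx": 2.0, "dy": -4.0, "dz": 0, "twist": 0.87}]}}

```text
t: 14.35
tool_pos: [0.5099, -0.2611, 0.1745]
tool_rot: [-2.056, -2.369, -0.006]
contact_force: [0.8, 0.6, 1.0]
opening: 0.0854
```

```bash
cat >> h.py <<'E'
def tool():
    from scipy.spatial.transform import Rotation as R
    s=ctrl.get_obs();M=R.from_rotvec(s["tool_rot"]).as_matrix()
    return s["tool_pos"].round(4),round(float(np.degrees(np.arctan2(M[1,1],M[0,1]))),2)
def reg(im,x0,x1,y0,y1,z0,z1):
    W=cloud(im);return W[(W[...,0]>x0)&(W[...,0]<x1)&(W[...,1]>y0)&(W[...,1]<y1)&(W[...,2]>z0)&(W[...,2]<z1)]
E
python3 - <<'E'
from h import *
o=grab('g');print(tool())
for n in o: 
    im=o[n]
    print(n,"tray",rect(reg(im,.44,.66,-.36,-.1,.012,.05)),"lid",rect(reg(im,.44,.66,-.36,-.1,.037,.05)),"case",rect(reg(im,.33,.44,-.12,.08,.025,.045)))
    print("  housing",rect(reg(im,.44,.7,.3,.43,.05,.062)))
E
```

```text
(array([ 0.5107, -0.2633,  0.1734]), 7.92)
side tray (array([ 542.4, -230.5]), array([130.1, 201.2]), 98.31) lid (array([ 542.3, -231.9]), array([110.7, 181.4]), 98.31) case (array([388.9, -21.7]), array([ 55.4, 149.3]), 89.28)
  housing (array([494.5, 357.5]), array([41.5, 87.3]), 121.33)
top tray (array([ 542.9, -227.8]), array([130.4, 201.8]), 97.99) lid (array([ 542.9, -227.1]), array([110. , 182.9]), 97.55) case (array([387.5, -18.8]), array([ 53.4, 149.6]), 88.63)
  housing (array([569.4, 368. ]), array([ 75.8, 171.7]), 174.42)
```

View pics/top_g.png

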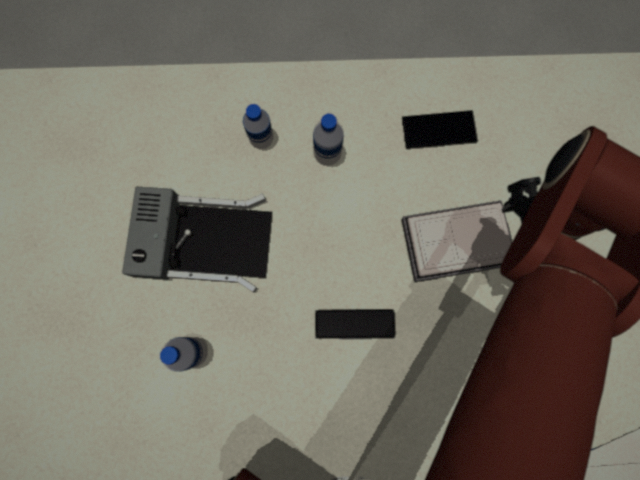

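The bottle is at (328,130) and the case at (355,323), both clear of the tray's path. I'll refine the dock axis from its rails now that the bay is empty.

```bash
python3 - <<'E'
from h import *
for tag in("c","g"):
  for n in("top","side"):
    if (n,tag)==("side","g"): continue
    im=load(n,tag);W=cloud(im)
    a=np.radians(84.4);d=np.array([np.cos(a),np.sin(a)]);nn=np.array([-d[1],d[0]]);o=np.array([.5645,.3147])
    x=(W[...,:2]-o)@d;y=(W[...,:2]-o)@nn
    for s in(1,-1):
        m=(x>-.115)&(x<0)&(s*y>.062)&(s*y<.095)&(W[...,2]>.017)&(W[...,2]<.03)
        if m.sum()<50: continue
        X,Y=x[m],y[m]; 
        edges=[]
        bins=np.arange(-.11,0,.01); 
        mid=[(b+.005,(Y[(X>=b)&(X<b+.01)].min()+Y[(X>=b)&(X<b+.01)].max())/2) for b in bins if ((X>=b)&(X<b+.01)).sum()>5]
        mid=np.array(mid);p=np.polyfit(mid[:,0],mid[:,1],1)
        print(tag,n,s,"slope deg",np.degrees(np.arctan(p[0])).round(2),"y at -.06",np.polyval(p,-.06).round(4),np.polyval(p,0).round(4),len(mid), (Y.max()-Y.min()).round(4))
E
```

```text
c top 1 slope deg -0.06 y at -.06 0.0753 0.0753 11 0.0124
c top -1 slope deg -0.0 y at -.06 -0.0744 -0.0744 11 0.0139
c side 1 slope deg -0.09 y at -.06 0.0735 0.0734 11 0.0124
c side -1 slope deg -0.34 y at -.06 -0.0763 -0.0767 11 0.0135
g top 1 slope deg -0.17 y at -.06 0.0753 0.0751 11 0.0126
g top -1 slope deg 0.15 y at -.06 -0.0743 -0.0742 11 0.0137
```

Request:
{"fn": "jog_arm", "kwargs": {"steps": [{"dx": 0.45, "dy": -0.8, "dz": 0, "twist": 0}, {"dx": 0.85, "dy": -1.68, "dz": 0, "twist": 0}, {"dx": 0.85, "dy": -1.68, "dz": 0, "twist": 0}, {"dx": 0.85, "dy": -1.68, "dz": 0, "twist": 0}]}}

```text
t: 14.95
tool_pos: [0.561, -0.3631, 0.1717]
tool_rot: [-2.057, -2.363, -0.004]
contact_force: [0.7, 0.8, -0.5]
opening: 0.0855
```

Request:
{"fn": "jog_arm", "kwargs": {"steps": [{"dx": 0.02, "dy": 0, "dz": -0.7, "twist": 0}, {"dx": 0.02, "dy": 0, "dz": -1.4, "twist": 0}, {"dx": 0.02, "dy": 0, "dz": -2.1, "twist": 0}, {"dx": 0.02, "dy": 0, "dz": -2.5, "twist": 0}, {"dx": 0.02, "dy": 0, "dz": -2.5, "twist": 0}]}}

```text
t: 15.58
tool_pos: [0.5608, -0.3612, 0.0198]
tool_rot: [-2.053, -2.36, -0.004]
contact_force: [-0.1, 0.4, 0.1]
opening: 0.0852
```

Request:
{"fn": "jog_arm", "kwargs": {"steps": [{"dx": 0, "dy": 0, "dz": -0.2, "twist": 0}, {"dx": 0, "dy": 0, "dz": -0.3, "twist": 0}, {"dx": 0, "dy": 0, "dz": -0.3, "twist": 0}]}}

```text
t: 15.95
tool_pos: [0.5608, -0.3613, 0.0019]
tool_rot: [-2.053, -2.36, -0.004]
contact_force: [-0.5, -0.1, -0.1]
opening: 0.0855
```

```bash
python3 - <<'E'
from h import *
o=grab('i');print(tool())
im=o["side"];print("tray",rect(reg(im,.44,.66,-.325,-.1,.012,.05)))
E
```

```text
(array([ 0.5611, -0.3616,  0.0024]), 7.95)
tray (array([ 543.3, -229.8]), array([131. , 200.4]), 97.68)
```

View pics/side_i.png

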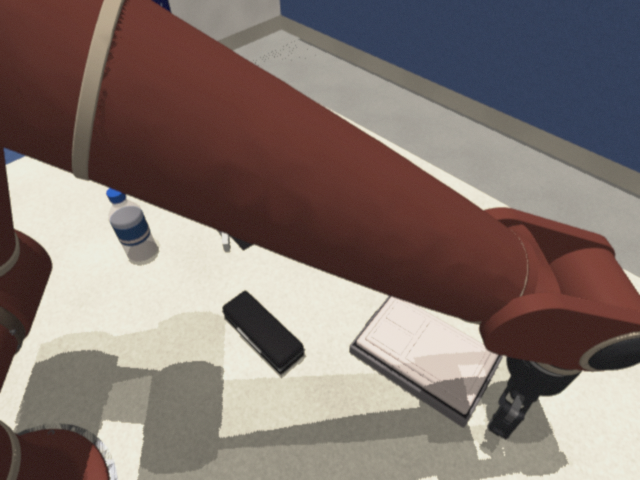

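```bash
cat > plan.py <<'E'
import numpy as np
O=np.array([564.5,314.7]); A=84.4
d=np.array([np.cos(np.radians(A)),np.sin(np.radians(A))]); n=np.array([-d[1],d[0]])
def dock(p): 
    r=np.asarray(p)-O; return r@d,r@n
def path(c,h,back,L=None,ds=1.0):
    """tray centre c, heading h deg -> arc of length L to heading A ending on axis (solve y offset by initial straight), then straight"""
    y=dock(c)[1]; th=np.radians(h-A)
    # smooth: y + integral sin(theta)=0 ; theta linear from th to 0 over L
    if L is None: L=-y/((1-np.cos(th))/th) if abs(th)>1e-6 else 0
    x=dock(c)[0]; s=0;out=[]
    while x< -100:
        t=th*(1-s/L) if s<L else 0.0
        u=np.radians(A)+t; hd=np.array([np.cos(u),np.sin(u)])
        p=O+x*d+y*n; out.append((s,*(p-back*hd),np.degrees(u)-90,x,y))
        x+=ds*np.cos(t);y+=ds*np.sin(t);s+=ds
    return L,np.array(out)
E
python3 - <<'E'
from plan import *
print(dock((542.8,-229.5)))
L,o=path((542.8,-229.5),98.1,111)
print(L)
for r in o[::15]: print(r.round(1))
E
```

```text
(np.float64(-543.7202999948862), np.float64(-31.508179469323355))
264.80460991532186
[   0.   558.4 -339.4    8.1 -543.7  -31.5]
[  15.   554.9 -324.7    7.3 -529.1  -28. ]
[  30.   551.6 -310.     6.5 -514.5  -24.8]
[  45.   548.5 -295.3    5.8 -499.8  -21.7]
[  60.   545.6 -280.5    5.  -485.1  -18.9]
[  75.   542.9 -265.7    4.2 -470.3  -16.2]
[  90.   540.4 -250.8    3.4 -455.5  -13.7]
[ 105.   538.1 -235.9    2.7 -440.7  -11.5]
[ 120.   536.  -221.     1.9 -425.8   -9.4]
[ 135.   534.1 -206.     1.1 -411.    -7.5]
[ 1.500e+02  5.324e+02 -1.910e+02  3.000e-01 -3.960e+02 -5.900e+00]
[ 1.650e+02  5.309e+02 -1.760e+02 -4.000e-01 -3.811e+02 -4.400e+00]
[ 180.   529.6 -161.    -1.2 -366.2   -3.2]
[ 195.   528.5 -146.    -2.  -351.2   -2.1]
[ 210.   527.6 -130.9   -2.8 -336.2   -1.3]
[ 225.   526.9 -115.9   -3.5 -321.2   -0.6]
[ 2.400e+02  5.264e+02 -1.008e+02 -4.300e+00 -3.062e+02 -2.000e-01]
[ 2.550e+02  5.262e+02 -8.570e+01 -5.100e+00 -2.913e+02  1.000e-01]
[ 2.700e+02  5.266e+02 -7.070e+01 -5.600e+00 -2.763e+02  1.000e-01]
[ 2.850e+02  5.281e+02 -5.580e+01 -5.600e+00 -2.613e+02  1.000e-01]
[ 3.000e+02  5.295e+02 -4.080e+01 -5.600e+00 -2.463e+02  1.000e-01]
[ 3.150e+02  5.310e+02 -2.590e+01 -5.600e+00 -2.313e+02  1.000e-01]
[ 3.300e+02  5.324e+02 -1.100e+01 -5.600e+00 -2.163e+02  1.000e-01]
[ 3.450e+02  5.339e+02  4.000e+00 -5.600e+00 -2.013e+02  1.000e-01]
[ 3.600e+02  5.354e+02  1.890e+01 -5.600e+00 -1.863e+02  1.000e-01]
[ 3.750e+02  5.368e+02  3.380e+01 -5.600e+00 -1.713e+02  1.000e-01]
[ 3.900e+02  5.383e+02  4.870e+01 -5.600e+00 -1.563e+02  1.000e-01]
[ 4.050e+02  5.398e+02  6.370e+01 -5.600e+00 -1.413e+02  1.000e-01]
[ 4.200e+02  5.412e+02  7.860e+01 -5.600e+00 -1.263e+02  1.000e-01]
[ 4.350e+02  5.427e+02  9.350e+01 -5.600e+00 -1.113e+02  1.000e-01]
```

Request:
{"fn": "jog_arm", "kwargs": {"steps": [{"dx": -0.02, "dy": 0.16, "dz": 0, "twist": 0.015}, {"dx": -0.04, "dy": 0.3, "dz": 0, "twist": 0.015}, {"dx": -0.07, "dy": 0.45, "dz": 0, "twist": -0.02}, {"dx": -0.1, "dy": 0.62, "dz": 0, "twist": -0.06}, {"dx": -0.14, "dy": 0.8, "dz": 0, "twist": -0.11}]}}

```text
t: 16.68
tool_pos: [0.5528, -0.3133, 0.0026]
tool_rot: [-2.078, -2.341, -0.004]
contact_force: [-0.3, -2.9, -0.2]
opening: 0.0854
```

```bash
python3 - <<'E'
from h import *
o=grab('j');print(tool(),ctrl.get_obs()["contact_force"])
for n in("side","top"):
    im=o[n];print("tray",rect(reg(im,.44,.66,-.29,-.07,.012,.05)),rect(reg(im,.44,.66,-.29,-.07,.037,.05)),rect(reg(im,.44,.66,-.29,-.07,.012,.024)))
E
```

```text
(array([ 0.5525, -0.3121,  0.0024]), 6.88) [ 0.45647574  0.30520356 -0.01161852]
tray (array([ 536.4, -199.5]), array([123.4, 188.8]), 96.48) (array([ 539.8, -204.4]), array([110.1, 177. ]), 96.69) (array([ 493.3, -174.7]), array([102. , 212.3]), 63.68)
tray (array([ 539.6, -199.3]), array([131. , 198.5]), 97.1) (array([ 539.2, -199.7]), array([113. , 178.8]), 96.51) (array([ 539.6, -199.3]), array([131. , 198.5]), 97.1)
```

View pics/side_j.png

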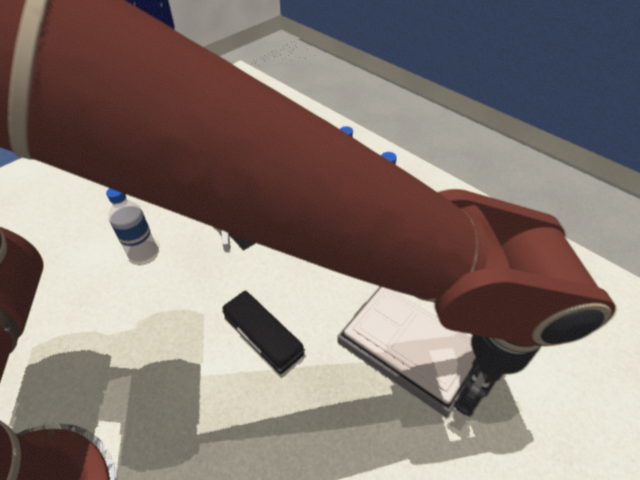

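The tray slides with the fingers at about 3 N, and its heading of 97° matches the tool. I'll continue along the arc.

Request:
{"fn": "jog_arm", "kwargs": {"steps": [{"dx": -0.067, "dy": 0.28, "dz": 0, "twist": -0.11}, {"dx": -0.115, "dy": 0.527, "dz": 0, "twist": -0.19}, {"dx": -0.16, "dy": 0.773, "dz": 0, "twist": -0.27}, {"dx": -0.2, "dy": 1.022, "dz": 0, "twist": -0.35}, {"dx": -0.24, "dy": 1.27, "dz": 0, "twist": -0.42}]}}

```text
t: 17.4
tool_pos: [0.5383, -0.2353, 0.0029]
tool_rot: [-2.162, -2.263, -0.006]
contact_force: [0.5, -5.0, 3.0]
opening: 0.0852
```

```bash
python3 - <<'E'
from h import *
print(tool(),ctrl.get_obs()["contact_force"])
E
```

```text
(array([ 0.5383, -0.2353,  0.0029]), 2.64) [ 0.4678448  -5.03612816  2.95725667]
```

Request:
{"fn": "jog_arm", "kwargs": {"steps": [{"dx": -0.038, "dy": 0.24, "dz": 0, "twist": -0.07}, {"dx": -0.07, "dy": 0.49, "dz": 0, "twist": -0.15}, {"dx": -0.098, "dy": 0.74, "dz": 0, "twist": -0.23}, {"dx": -0.123, "dy": 0.99, "dz": 0, "twist": -0.3}, {"dx": -0.145, "dy": 1.24, "dz": 0, "twist": -0.38}]}}

```text
t: 18.02
tool_pos: [0.5295, -0.1599, 0.0029]
tool_rot: [-2.236, -2.19, -0.007]
contact_force: [-0.3, -4.6, 2.8]
opening: 0.0853
```

```bash
python3 - <<'E'
from h import *
o=grab('k');print(tool(),ctrl.get_obs()["contact_force"])
for n in("side","top"):
    im=o[n];print("tray",rect(reg(im,.44,.66,-.14,.1,.012,.05)),rect(reg(im,.44,.66,-.14,.1,.037,.05)))
E
```

```text
(array([ 0.5286, -0.1581,  0.002 ]), -1.12) [-0.19341814 -0.42444413  0.1117424 ]
tray (array([529.1, -45.3]), array([122.3, 191.3]), 88.72) (array([530.1, -47. ]), array([103.2, 166.6]), 89.66)
tray (array([532.2, -43. ]), array([130.6, 191.5]), 88.78) (array([531.6, -45.3]), array([112.8, 180. ]), 87.68)
```

View pics/top_k.png

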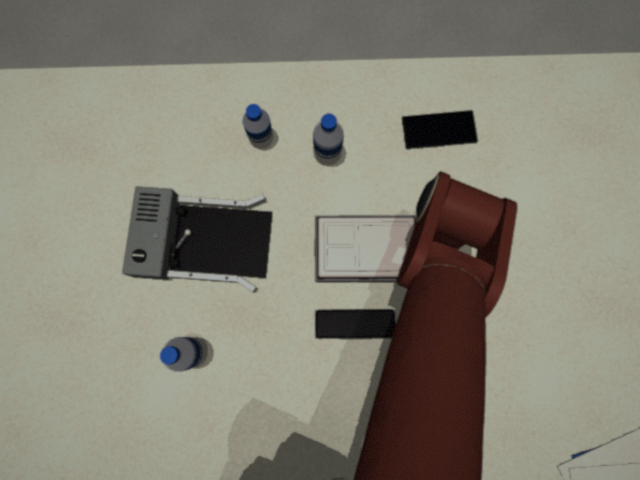

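The tray is centred near (0.532,-0.046) at about 88.7° and clear of the case. I'll continue.

Request:
{"fn": "jog_arm", "kwargs": {"steps": [{"dx": -0.005, "dy": 0.2, "dz": 0, "twist": -0.09}, {"dx": -0.02, "dy": 0.45, "dz": 0, "twist": -0.17}, {"dx": -0.035, "dy": 0.7, "dz": 0, "twist": -0.25}, {"dx": -0.045, "dy": 0.955, "dz": 0, "twist": -0.33}, {"dx": -0.05, "dy": 1.2, "dz": 0, "twist": -0.41}]}}

```text
t: 18.75
tool_pos: [0.5253, -0.0859, 0.0019]
tool_rot: [-2.31, -2.107, -0.007]
contact_force: [-0.5, -4.8, 2.7]
opening: 0.0855
```

```bash
python3 - <<'E'
from h import *
from plan import dock
o=grab('l');print(tool(),ctrl.get_obs()["contact_force"])
for n in("side","top"):
    im=o[n];a=rect(reg(im,.44,.66,-.068,.143,.012,.05));b=rect(reg(im,.44,.66,-.07,.15,.037,.05));print("tray",a,dock(a[0]),b,dock(b[0]))
E
```

```text
(array([ 0.5248, -0.0844,  0.0013]), -5.19) [-0.2913731  -0.62702755 -0.68444148]
tray (array([532.9,  24.4]), array([121.3, 195. ]), 84.85) (np.float64(-291.99813384711473), np.float64(3.1208700393448012)) (array([534.4,  18.1]), array([101.3, 174.7]), 84.6) (np.float64(-298.1216921173615), np.float64(1.0132566708894153))
tray (array([538.2,  42. ]), array([130.5, 170.9]), 84.7) (np.float64(-273.964942238711), np.float64(-0.43637614479793996)) (array([537.4,  37.6]), array([110.9, 161.4]), 83.89) (np.float64(-278.4220091184384), np.float64(-0.069558983752664))
```

View pics/top_l.png

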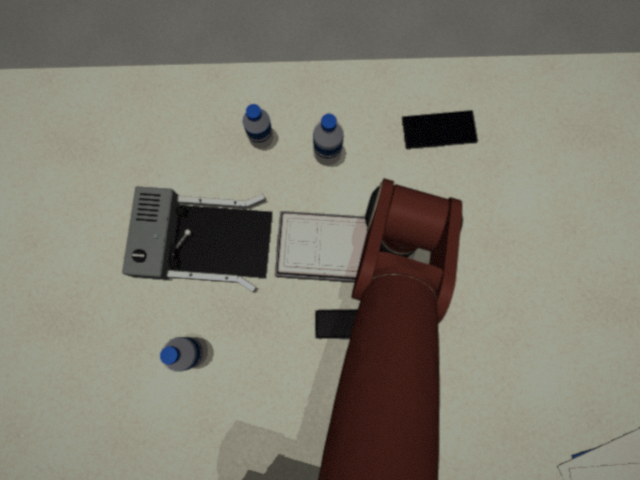

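The tray is on the dock axis (lateral error under 1 mm, heading about 84.7°), its front 30 mm before the mouth. From here I push straight.

Request:
{"fn": "jog_arm", "kwargs": {"steps": [{"dx": 0.024, "dy": 0.25, "dz": 0, "twist": -0.02}, {"dx": 0.049, "dy": 0.5, "dz": 0, "twist": -0.04}, {"dx": 0.073, "dy": 0.75, "dz": 0, "twist": -0.04}, {"dx": 0.098, "dy": 1.0, "dz": 0, "twist": -0.04}, {"dx": 0.122, "dy": 1.25, "dz": 0, "twist": -0.04}]}}

```text
t: 19.48
tool_pos: [0.5321, -0.0084, 0.0013]
tool_rot: [-2.314, -2.098, -0.009]
contact_force: [-0.4, -3.4, 1.6]
opening: 0.0857
```

```bash
python3 - <<'E'
from h import *
from plan import dock
o=grab('m');p=tool();print(p,dock(p[0][:2]*1000),ctrl.get_obs()["contact_force"])
for n in("side","top"):
    im=o[n];b=rect(reg(im,.44,.66,0.0,.22,.037,.05));print("lid",b,dock(b[0]))
E
```

```text
(array([ 0.5317, -0.0071,  0.0009]), -5.51) (np.float64(-323.4648964262534), np.float64(1.2412815769098344)) [-0.1856632  -0.05076117  0.52454021]
lid (array([543.6, 101.2]), array([ 97.4, 169.7]), 81.79) (np.float64(-214.5205325010872), np.float64(-0.03369643895815955))
lid (array([543.7, 107.2]), array([113.5, 177. ]), 84.97) (np.float64(-208.53940981122028), np.float64(0.45227821959853287))
```

View pics/top_m.png

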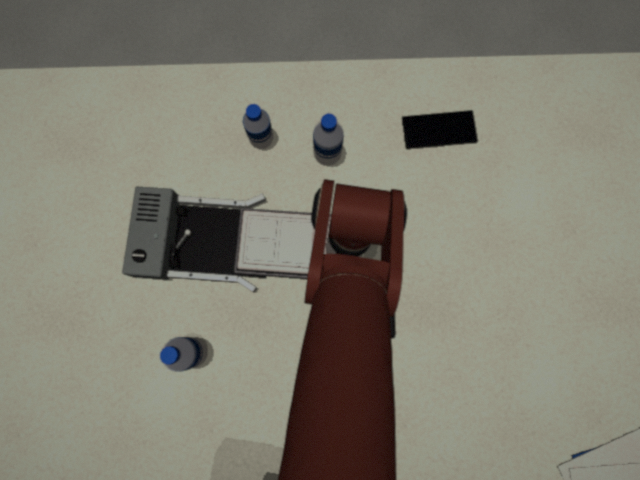

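Request:
{"fn": "jog_arm", "kwargs": {"steps": [{"dx": 0.022, "dy": 0.25, "dz": 0.01, "twist": 0}, {"dx": 0.046, "dy": 0.5, "dz": 0.02, "twist": 0}, {"dx": 0.07, "dy": 0.75, "dz": 0.02, "twist": 0}, {"dx": 0.095, "dy": 1.0, "dz": 0.02, "twist": 0}, {"dx": 0.119, "dy": 1.25, "dz": 0.02, "twist": 0}]}}

```text
t: 20.2
tool_pos: [0.5388, 0.069, 0.002]
tool_rot: [-2.311, -2.099, -0.01]
contact_force: [-0.2, -2.3, -1.1]
opening: 0.0853
```

```bash
python3 - <<'E'
from h import *
from plan import dock
o=grab('n');p=tool();print(p,dock(p[0][:2]*1000),ctrl.get_obs()["contact_force"])
for n in("side","top"):
    im=o[n];b=rect(reg(im,.44,.66,0.08,.29,.037,.05));print("lid",b,dock(b[0]))
E
```

```text
(array([0.5392, 0.0698, 0.0024]), -5.42) (np.float64(-246.2000376194569), np.float64(1.2812010685245845)) [-0.06639053 -0.54623623 -0.40972367]
lid (array([550.9, 175.2]), array([104.8, 170.9]), 84.76) (np.float64(-140.16134973418988), np.float64(-0.07772187664842178))
lid (array([550.9, 180.7]), array([112.2, 180.3]), 84.59) (np.float64(-134.6875990342898), np.float64(0.45898407202690095))
```

View pics/top_n.png

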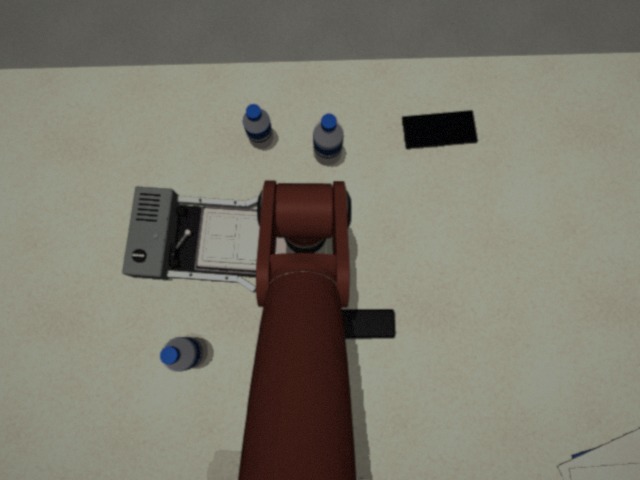

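The tray is well between the rails with about 35 mm to go. The last stretch goes slowly.

Request:
{"fn": "jog_arm", "kwargs": {"steps": [{"dx": 0.01, "dy": 0.1, "dz": 0, "twist": 0}, {"dx": 0.02, "dy": 0.2, "dz": 0, "twist": 0}, {"dx": 0.03, "dy": 0.3, "dz": 0, "twist": 0}, {"dx": 0.04, "dy": 0.4, "dz": 0, "twist": 0}, {"dx": 0.046, "dy": 0.47, "dz": 0, "twist": 0}]}}

```text
t: 20.92
tool_pos: [0.5421, 0.0981, 0.0025]
tool_rot: [-2.309, -2.1, -0.012]
contact_force: [-0.4, -3.7, 0.7]
opening: 0.0856
```

Request:
{"fn": "jog_arm", "kwargs": {"steps": [{"dx": 0.003, "dy": 0.03, "dz": 0, "twist": 0}, {"dx": 0.006, "dy": 0.06, "dz": 0, "twist": 0}, {"dx": 0.008, "dy": 0.08, "dz": 0, "twist": 0}]}}

```text
t: 21.3
tool_pos: [0.5426, 0.1029, 0.0025]
tool_rot: [-2.31, -2.1, -0.012]
contact_force: [-0.4, -3.8, 0.9]
opening: 0.0856
```

Request:
{"fn": "jog_arm", "kwargs": {"steps": [{"dx": 0.002, "dy": 0.02, "dz": 0, "twist": 0}, {"dx": 0.003, "dy": 0.035, "dz": 0, "twist": 0}, {"dx": 0.003, "dy": 0.035, "dz": 0, "twist": 0}]}}

```text
t: 21.68
tool_pos: [0.5428, 0.1051, 0.0025]
tool_rot: [-2.31, -2.1, -0.012]
contact_force: [-0.1, -3.1, -0.2]
opening: 0.0852
```

Request:
{"fn": "jog_arm", "kwargs": {"steps": [{"dx": 0.002, "dy": 0.02, "dz": 0, "twist": 0}, {"dx": 0.003, "dy": 0.03, "dz": 0, "twist": 0}, {"dx": 0.003, "dy": 0.03, "dz": 0, "twist": 0}]}}

```text
t: 22.05
tool_pos: [0.5429, 0.1055, 0.0025]
tool_rot: [-2.311, -2.101, -0.008]
contact_force: [-1.4, -9.1, 1.7]
opening: 0.0855
```

Request:
{"fn": "jog_arm", "kwargs": {"steps": [{"dx": 0.003, "dy": 0.03, "dz": 0, "twist": 0}, {"dx": 0.004, "dy": 0.045, "dz": 0, "twist": 0}, {"dx": 0.004, "dy": 0.045, "dz": 0, "twist": 0}]}}

```text
t: 22.42
tool_pos: [0.5428, 0.1055, 0.0026]
tool_rot: [-2.313, -2.104, -0.001]
contact_force: [-2.2, -13.9, 2.6]
opening: 0.0853
```

Request:
{"fn": "jog_arm", "kwargs": {"steps": [{"dx": 0, "dy": -0.15, "dz": 0, "twist": 0}, {"dx": -0.02, "dy": -0.4, "dz": 0, "twist": 0}, {"dx": -0.05, "dy": -0.8, "dz": 0, "twist": 0}, {"dx": -0.05, "dy": -0.8, "dz": 0, "twist": 0}]}}

```text
t: 22.92
tool_pos: [0.5398, 0.0565, 0.0026]
tool_rot: [-2.315, -2.101, -0.002]
contact_force: [0.3, 0.6, 0.5]
opening: 0.0853
```

Request:
{"fn": "jog_arm", "kwargs": {"steps": [{"dx": 0, "dy": -0.3, "dz": 0.7, "twist": 0}, {"dx": 0, "dy": -0.8, "dz": 1.5, "twist": 0}, {"dx": 0, "dy": -1.5, "dz": 2.4, "twist": 0}, {"dx": 0, "dy": -2.3, "dz": 3.0, "twist": 0}, {"dx": 0, "dy": -3.0, "dz": 3.0, "twist": 0}]}}

```text
t: 23.55
tool_pos: [0.5423, -0.1251, 0.1877]
tool_rot: [-2.319, -2.107, -0.01]
contact_force: [1.1, -0.8, -0.2]
opening: 0.0853
```

Request:
{"fn": "jog_arm", "kwargs": {"steps": [{"dx": 0, "dy": -0.8, "dz": 0, "twist": 0}, {"dx": 0, "dy": -1.6, "dz": 0, "twist": 0}, {"dx": 0, "dy": -1.6, "dz": 0, "twist": 0}]}}

```text
t: 23.92
tool_pos: [0.5422, -0.2232, 0.1878]
tool_rot: [-2.323, -2.103, -0.011]
contact_force: [-0.2, 0.2, -0.1]
opening: 0.0853
```

```bash
python3 - <<'E'
from h import *
from plan import dock
o=grab('p');p=tool();print(p,ctrl.get_obs()["contact_force"])
for n in("side","top"):
    im=o[n];b=rect(reg(im,.44,.66,0.08,.325,.037,.048));print(n,"lid",b,dock(b[0]))
    print("case",rect(reg(im,.33,.44,-.12,.08,.025,.045)),"bottle cap",rect(reg(im,.68,.79,-.04,.08,.145,.17)),"far",rect(reg(im,.74,.82,.1,.2,.118,.14)),"near",rect(reg(im,.3,.4,.24,.34,.147,.17)),"phone",rect(reg(im,.72,.84,-.31,-.11,.006,.014)))
im=o["top"];cv2.imwrite("pics/zoom_p.png",cv2.resize(cv2.cvtColor(im["frame"][170:300,110:310],cv2.COLOR_RGB2BGR),None,fx=4,fy=4,interpolation=cv2.INTER_CUBIC))
E
```

```text
(array([ 0.5423, -0.2206,  0.1874]), -5.52) [-0.57818739  0.83429327 -0.28293942]
side lid (array([561.9, 233.6]), array([123.4, 224.3]), 73.49) (np.float64(-80.96665767790029), np.float64(-5.326381930514237))
case (array([388.7, -21.6]), array([ 54.8, 149.9]), 89.24) bottle cap (array([0., 0.]), array([0., 0.]), 0.0) far (array([0., 0.]), array([0., 0.]), 0.0) near (array([343.4, 286.7]), array([27.4, 28.1]), 29.91) phone (array([ 781.7, -225.2]), array([ 74.5, 127.2]), 93.76)
top lid (array([568.6, 226.8]), array([140.2, 210.1]), 84.03) (np.float64(-87.08039856939043), np.float64(-12.657969228754766))
case (array([387.5, -18.8]), array([ 53.4, 149.6]), 88.63) bottle cap (array([736.6,  22.7]), array([26.5, 29.9]), 179.53) far (array([773.2, 158.8]), array([27.6, 27.6]), 83.3) near (array([341.6, 289.8]), array([27.6, 27.8]), 48.38) phone (array([ 779.7, -210.8]), array([ 71.9, 150.2]), 94.17)
```

View pics/zoom_p.png

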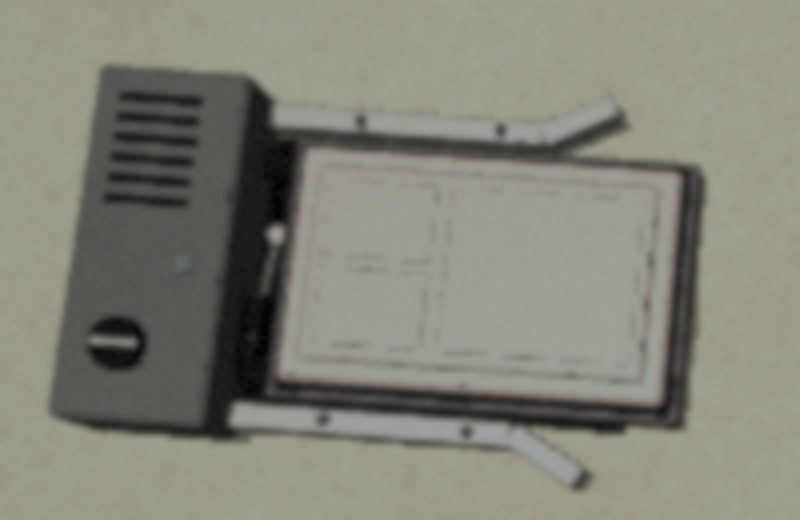

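View pics/side_p.png

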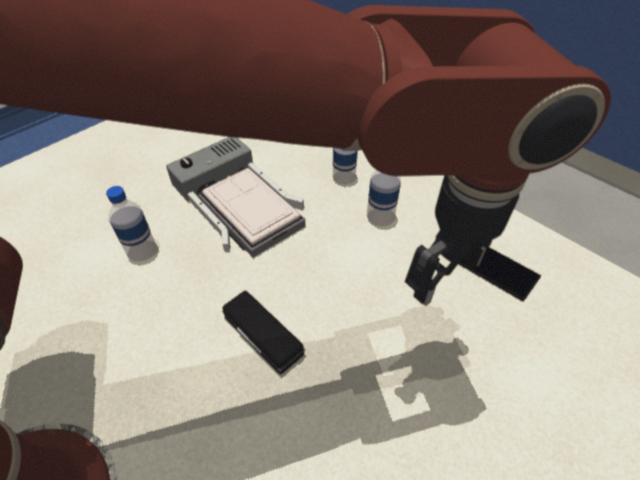

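The zoom shows the tray between the rails with its front near zoom x≈270 and the roller touching at (275,233). I'll measure the tray and roller positions more precisely.

```bash
python3 - <<'E'
from h import *
from plan import dock,d,n,O
for nm in("top","side"):
  for tag in ("p","a"):
    im=load(nm,tag);W=cloud(im);hsv=cv2.cvtColor(im["frame"],cv2.COLOR_RGB2HSV)
    x=(W[...,:2]*1000-O)@d;y=(W[...,:2]*1000-O)@n
    if tag=="p":
        m=(abs(y)<64)&(x>-230)&(x<0)&(W[...,2]>.036)&(W[...,2]<.047)
        bl=max(blobs(im,m),key=lambda b:b.sum()); r=rect(W[bl]);print(nm,"lid",r,dock(r[0]))
        m=(abs(y)<40)&(x>-230)&(x<-60)&(W[...,2]>.008)&(W[...,2]<.028); print("rear step x min",np.percentile(x[m],[1,5]).round(1))
    m=(hsv[...,2]>140)&(hsv[...,1]<90)&(abs(y)<55)&(x>-30)&(x<14)&(W[...,2]<.03)&(W[...,2]>.005)
    for b in blobs(im,m,4): 
        v,u=np.nonzero(b);print(nm,tag,"roller?",u.mean().round(1),v.mean().round(1),len(u),dock(ray(im,u.mean(),v.mean(),.022)[:2]*1000),np.median(W[b][:,2]).round(3))
E
```

```text
top lid (array([554. , 215.3]), array([112.8, 183.2]), 84.55) (np.float64(-99.95022400566506), np.float64(0.7501474637497747))
rear step x min [-200.  -199.7]
side lid (array([554.3, 210.5]), array([108.7, 183.2]), 85.73) (np.float64(-104.69804065565013), np.float64(-0.01681867508864876))
rear step x min [-203.4 -202.7]
side p roller? 228.0 176.8 5 (np.float64(4.239518138887846), np.float64(-15.739397700377483)) 0.019
side a roller? 230.8 182.4 5 (np.float64(-15.173485311197297), np.float64(-10.643705273057186)) 0.022
```

The top view puts the tray centre at dock x = -99.95, y = 0.75 mm, heading 84.55°. The roller has moved from x ≈ -15 mm to +4 mm, so the lever is pressed. Bystanders are unmoved and the arm touches nothing, so I'm handing in.

```bash
python3 -c "
from station import ctrl
print(ctrl.finish_job())"
```

```text
the job is handed in; nothing more can be done
None
```

I finished the job and handed it in at about 24 s of the 72 s allowed; no verdict was reported.

**What I did:**
- **Bottle:** I lifted it by the cap and stood it upright at about (0.737, 0.022).
- **Case:** I laid it at about (0.388, -0.020), roughly 125 mm from where it started.
- **Tray:** I pushed it with the open fingers along a shallow arc, then straight in. The pushing force rose from about 3 N to 14 N with no further movement, so it is against the bumpers.

**Last checks:**
- **Tray position:** the top camera put it 0.05 mm from home along the dock axis, 0.75 mm to the side, and about 0.15° off my measured dock axis.
- **Switch lever:** the roller moved from about 15 mm in front of the bumper faces to about 4 mm behind them, as it would with the lever pressed. That came from only about 5 pixels, so it is a rough reading.
- **Other objects:** the two other bottles are where they were to within 1 mm in the top view. The phone's two top-view readings differ by about 1.4 mm. The case lies flat, and the arm is clear of everything.

**What disagreed or was not checked:**
- **Side camera on the tray:** it put the tray about 4.7 mm short along the dock axis. It had also read 1 to 3 mm lower in y than the top camera earlier, so I trusted the top view and the contact force.
- **Bottle at the end:** the arm hid its cap in the last side picture. The top view showed the cap where I had put it, and an earlier side picture showed the bottle upright.

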